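# Refit the knob of a covered gas stove and hold it pressed

## Robot

A 6-joint arm with a two-finger parallel gripper is mounted at the origin on a cart in front of the work surface, level with it; the furniture and walls round the work are solid. World frame = base frame: x ahead of the robot, y to its left, z up, the work surface at z = 0. Lengths are in mm, angles in rad, forces in N, time in s.
With the tool pointing down it reaches from about 275 to 725 mm from the base axis. Payload 5.6 kg.
Tool frame: the origin (TCP) lies between the finger pads; the fingertips stand ctrl.finger_overhang ahead of it and the grasp point (between the pads) lies 5 mm behind it (ctrl.finger_overhang is the distance from the TCP to the fingertips, in mm); z points along the fingers, y is the line along which they close (so a half turn about z gives the same grasp; the last joint's range is limited). The gripper opens to 85 mm and grips with 20 to 120 N. Pads are 22 mm wide; open, the fingers measure 114 mm over their backs; the gripper's body (76 mm by 85 mm) begins 54 mm behind the grasp point. The pads swing forward as they close: fully open they stand 13 mm farther back than shut.
Start: joints at [0.285, 0.255, 0.108, 0, -1.424, -0.285], TCP at [549.994, 0.025, 245.283] pointing down, gripper open.
Joint ranges: [-2.95, 2.95], [-1.21, 1.97], [-1.09, 1.5], [-2.87, 1.71], [-2.94, -0.07], [-3.05, 3.05]. Speed limits (rad/s): [2.57, 2.57, 3.14, 3.14, 3.14, 3.14].

## Interface

Orientations are given as a unit quaternion [x, y, z, w].
In Python, from plant import ctrl gives the robot as it stands. Calls block until the motion is done:
- ctrl.move_to(position, orientation): joint-space move of the TCP to a pose.
- ctrl.servo_line(position, ori=None, rate=150, contact_N=None): straight line of the TCP; ori=None keeps the orientation; rate is the mean speed in mm/s. With contact_N (N) it stops when the force on the tool has changed by that much, and returns True; else False.
- ctrl.move_joints(angles): joint-space move.
- ctrl.open_gripper() and ctrl.close_gripper(effort=None): open the fingers fully, or close them until they stop; effort is the grip in N (None keeps the last).
- ctrl.hold(seconds).
- ctrl.inverse_kinematics(position, orientation): joint angles nearest the present ones, or None.
- ctrl.get_obs(): the state.
- ctrl.read_camera(name): name is "scene" or "side" or "wrist"; returns a dict with "frame" (480x640x3 uint8, red, green, blue), "vfov" (degrees; the focal length in pixels is half the picture's height over the tangent of half this angle, whatever the lens; pixels are square), "cx", "cy" (the principal point, pixels), "extrinsics" (4x4, takes a point from camera to world coordinates). Camera axes: x right, y down, z forward; pixel columns grow to the right and rows downward; lengths in mm; the calibration is good to about 2 mm. A picture is of the moment at which its call begins. There is no depth.
A pose or a line that the arm cannot do raises ctrl.IKError and nothing moves.
- ctrl.finish_job(): hands the job in; it is judged then, once.
Trained networks look in the newest picture that a camera, given by its name, has taken for a name from the list of things; names that differ only in an ending like _2 or _b are one class to them, and where a whole thing is asked for, a point or a joint stands for the part that bears it (a point fixed in the world has none). Each returns a list of dicts, best first, with "confidence" (0 to 1); they miss things now and then, are a little off and sometimes report something else, mostly with a low value. They report only what shows in the picture. A call takes as long as a camera call. They do not tell look-alikes from the thing itself.
- ctrl.look_for(camera, thing): "centre" ([x, y, z] in mm, in the coordinates of the camera as it stood for that picture, good to about 4 mm: the middle of the surface that is visible of it).
- ctrl.masks_of(camera, thing): "region" (480x640 bool, what is visible of it).
- ctrl.pinpoint(camera, thing): "centre" ([x, y, z] in mm, in the coordinates of the camera as it stood for that picture, good to about 4 mm: a listed point, or the origin of a listed thing).
The state is a dict: "time": time; "joints": joint angles; "dq": joint speeds; "tau": joint torques, N m; "eef_pos": TCP position; "eef_rot": TCP orientation; "contact_force": force on the tool from outside, world axes, zero at the start; "moment": the same for the moment, N m; "grip_width": finger opening in mm; "finger_force": force on a finger pad.
Only numpy, scipy, OpenCV 4.12 (cv2) and the standard library are available. Lean on these libraries where they do the work, as an engineer would, in place of code of your own. Each camera call takes 0.05 s, during which the arm holds its last target. There are 200 camera calls.

## Task

Swing the red latch lever of the small gas stove all the way off its clear cover, then open the cover right up, past upright, so that it stays open. Then pick up the loose white control knob, turn it so that its red pointer line is over the flat of the brass D-shaped spindle in the control box, push it fully onto the spindle and press it right down against the spring. Finish still gripping the knob and holding it pressed down; leave the apple, the glass and the teaspoon alone.

Things in the scene. Friction and masses are not known exactly. Their poses are not given: they have to be found in the camera images.
- stove: Fixed gas stove. Origin on the worktop under the centre of its control box; z up, x ahead, y away from the burner. Base plate 160 (x) x 332 mm (y -250 to +82), 12 thick; burner at y = -165, 50 high. Control box: white, open-topped, 144 x 144 mm outside, walls 4 mm, rim at z = 64, floor z = 12, spindle upright in its centre. Clear cover on top, red latch lever over the cover's +y edge.
- latch_pivot (a point): Fixed pivot axis (vertical) of the red latch lever, at stove (-5, 90) mm, outside the control box's +y wall; the point lies at the pin's mid-height, z = 90 mm.
- latch_pin (a point): Middle of the red upright finger pin on the latch lever: 10 mm diameter, 26 mm tall (13 mm above and below this point), 35 mm from the pivot. The lever bar below it is 12 mm wide, 6 mm thick and ends 42 mm from the pivot; it lies just over the cover.
- latch (a joint): Angle of the latch lever (rad). 0: lever points along stove -y, over the cover, and blocks it. Grows anticlockwise seen from above (the pin goes towards stove +x, then +y) to the stop at 1.9. Clear of the cover from 1.35 on. Stays where it is left (about 1 N at the pin).
- cover_hinge (a point): Point on the cover's fixed hinge axis in line with the tab. The axis is parallel to stove x at stove y = -72 mm, z = 64 mm (burner side).
- cover_tab (a point): Centre of the blue pull tab on the cover's free edge: upright disc, 9 mm radius, 12 mm thick along stove x, on a 10 mm wide neck, 26 mm out from the edge, 170 mm from the hinge axis, 8 mm above the cover's underside. Closed: stove (-45, 98, 72) mm, sticking out beyond the +y wall. Pinched along stove x, the disc can turn between the fingers as the cover swings.
- cover (a joint): Opening angle of the cover (rad): clear plate 150 x 145 x 5.5 mm, 0.10 kg. 0 closed (lying flat), 1.57 upright, stop at 1.9, where it leans over the burner. A friction hinge: it stays where it is left; about 1.2 N at the tab.
- spindle_tip (a point): Centre (on the axis) of the top of the brass D-shaped spindle; z = 38 mm unpressed, 26 mm below the box rim. Round part 14 mm diameter; the flat lies 2 mm from the axis. Its z is up, its x points square out of the flat (a red dash on the dark disc below shows that side). Top edge chamfered 2 mm. The spindle turns within +-0.7 rad, but only stiffly.
- spindle (a joint): How far the sprung spindle is pressed down (m): 0 free, 0.006 at the stop. Takes 3.6 N to start, 9 N at the stop.
- knob: Loose white control knob, about 60 g, standing upright. Origin: centre of its underside; z up; x along the bar to the red line. Skirt 44 mm diameter, 18 high; above it a bar grip 44 long (x), 14 wide (y), z = 18 to 40 mm. D-shaped bore from below, 16 deep, 1 mm clearance all round on the spindle, its flat on the +x side, under the red line. Fully on: underside 16 mm below the spindle's top.
- knob_bore (a point): Centre of the blind end (ceiling) of the knob's bore, 16 mm above its underside, same axes as the knob; meets spindle_tip when fully seated.
- knob_mark (a point): Outer end of the red pointer line, on top of the knob's bar, 20 mm from its axis along its x.
- apple: Bystander: red apple, 75 mm wide, 72 mm high. Origin under its centre.
- glass: Bystander: upright drinking glass, 81 mm wide, 93 mm high. Origin under its centre.
- teaspoon: Bystander: teaspoon, 130 x 26 x 11 mm, lying along its x. Origin under its centre.
Mind the look-alikes: they are no part of the job. Of the things like the knob, leave any that is green or turquoise; of the rest the larger one is meant.

How it is judged (in metres and radians):
On the way, in this order (a step that is already met when the one before it is completed fails the run):
1. the latch lever is swung off the cover (over 1.5 rad) (value of joint latch above 1.5 rad), for 0.1 s.
2. the cover is opened at least about upright (over 1.5 rad) (value of joint cover above 1.5 rad), for 0.2 s.
3. the knob is fully seated on the spindle, its pointer over the flat (z of knob_bore in the frame of spindle_tip between -0.003 and 0.003 m and horizontal distance between knob_bore and spindle_tip below 0.003 m and angle between the x axis of knob and the x axis of spindle_tip, either way round below 0.25 rad and x of knob_mark in the frame of spindle_tip above 0.01 m and angle between knob's own z axis and vertical below 0.12 rad), for 0.2 s.
At the end, for the whole second after the job is handed in: Knob seated on the spindle (bore end within 3 mm of its top in height and sideways, tilt under 0.12 rad, pointer within 0.25 rad of the flat), still held by the fingers, spindle pressed over 4.5 mm with over 2 N between knob and stove; cover over 1.4 and latch over 1.0 rad open (all of step 3 and value of joint spindle above 0.0045 m and contact force between knob and stove above 2 N and contact force between the fingers and knob above 1 N and value of joint cover above 1.4 rad and value of joint latch above 1 rad); the arm keeps its last pose, push and grip.
It fails at once if the apple is pushed more than 40 mm away (distance of apple from where it was at the start of the episode above 0.04 m).
It fails at once if the glass is pushed more than 40 mm away (distance of glass from where it was at the start of the episode above 0.04 m).
It fails at once if the teaspoon is pushed more than 40 mm away (distance of teaspoon from where it was at the start of the episode above 0.04 m).
It also fails if it takes over 61 s, if anything falls off the work surface, if the arm or the gripper's body presses on something with over 40 N, if the wrist force passes 120 N, or if a joint passes its speed limit or range.

## Working session

There is one attempt and no reset: what is moved stays moved. The work goes in short steps, each a Python script; the robot and the scene stay as the last script left them, time stands still between calls to the robot, and variables do not carry over. Pictures are saved under pics/ and viewed, at most 10 in all, crops included, and the job is handed in when it is done.

```bash
mkdir -p pics; cat > h.py <<'E'
import numpy as np, cv2
from plant import ctrl
from scipy.spatial.transform import Rotation as R
def cam(n,save=None):
    c=ctrl.read_camera(n)
    if save: cv2.imwrite('pics/'+save,cv2.cvtColor(c['frame'],cv2.COLOR_RGB2BGR))
    return c
def W(c,p): 
    E=np.array(c['extrinsics']); return E[:3,:3]@np.array(p)+E[:3,3]
def px(c,p):
    E=np.array(c['extrinsics']); q=E[:3,:3].T@(np.array(p)-E[:3,3]); f=240/np.tan(np.radians(c['vfov'])/2)
    return np.array([c['cx']+f*q[0]/q[2],c['cy']+f*q[1]/q[2]])
def ray(c,u,v,z):
    E=np.array(c['extrinsics']); f=240/np.tan(np.radians(c['vfov'])/2)
    d=E[:3,:3]@np.array([(u-c['cx'])/f,(v-c['cy'])/f,1]); o=E[:3,3]; return o+d*(z-o[2])/d[2]
E
cat > a.py <<'E'
from h import *
np.set_printoptions(precision=1,suppress=True)
ims=[]
for n in ['scene','side','wrist']:
    c=cam(n,n+'0.png'); print(n,c['vfov'],np.array(c['extrinsics'])[:3,3],np.array(c['extrinsics'])[:3,2])
    for t in ['stove','latch_pivot','latch_pin','cover_hinge','cover_tab','spindle_tip','knob','knob_bore','knob_mark','apple','glass','teaspoon']:
        for d in ctrl.pinpoint(n,t):
            if d['confidence']>.25: w=W(c,d['centre']); print(' ',t,round(d['confidence'],2),w,px(c,w))
print(ctrl.finger_overhang,ctrl.get_obs())
E
python3 a.py
```

```text
scene 55.783551740954664 [-28.9 478.5 699.2] [ 0.6 -0.5 -0.7]
  stove 0.89 [ 451.6 -181.7   -1.8] [413.4 231.6]
  latch_pivot 0.74 [440.  -91.4  90.4] [393.7 219.8]
  latch_pin 0.54 [ 447.2 -124.9   87.6] [402.1 212.6]
  cover_hinge 0.58 [ 402.9 -247.8   62.7] [453.6 208.5]
  cover_tab 0.78 [399.8 -81.6  71.2] [403.7 238.6]
  spindle_tip 0.62 [ 450.2 -121.2   87. ] [399.9 212.9]
  knob 0.95 [410.7 152.    2.5] [311.9 314.5]
  knob 0.88 [354.5 235.2   2.7] [294.8 357.8]
  knob 0.66 [438.7 235.8  -5.3] [268.1 330.6]
  knob 0.63 [447.3 311.9  -2.8] [230.7 348.8]
  knob_bore 0.67 [412.7 154.8  17.8] [309.9 309.5]
  knob_bore 0.67 [356.  236.2   8.2] [293.8 355.8]
  knob_bore 0.6 [440.7 232.9  13.3] [267.9 323.1]
  knob_bore 0.51 [445.3 310.6   8.9] [230.9 345.5]
  knob_mark 0.74 [433.8 158.5  40.4] [301.2 296.3]
  knob_mark 0.68 [371.2 242.9  26.2] [284.9 346.3]
  knob_mark 0.61 [448.1 324.4  26.8] [221.9 342.8]
  knob_mark 0.6 [461.  237.   40.5] [258.5 308.5]
  knob_mark 0.28 [401.5 -80.9  71.5] [402.9 238.2]
  apple 0.68 [630.6 209.1  -1.9] [227.8 266.8]
  apple 0.54 [400.4 -83.5  71.
[... 1387 characters left out ...]
 [415.  394.7]
  knob 0.6 [415.1 150.1   1.8] [443.1 335.2]
  knob_bore 0.96 [439.4 233.   16.5] [418.2 408.5]
  knob_mark 0.85 [433.2 159.1  36.4] [434.8 361.6]
  apple 0.76 [629.1 211.1  -0.1] [248.4 382.1]
  glass 0.27 [438.7 232.3  -4.3] [414.5 395.2]
  teaspoon 0.71 [547.3 216.7  -2.4] [320.7 384.9]
14.0 {'time': 1.95, 'joints': array([ 0.3,  0.3,  0.1, -0. , -1.4, -0.3]), 'dq': array([-0., -0., -0.,  0., -0.,  0.]), 'tau': array([ -0. , -38.6,  23.8,   5.4,  -0. ,   0. ]), 'eef_pos': array([550. ,   0. , 245.3]), 'eef_rot': array([ 0.7, -0.7, -0. , -0. ]), 'contact_force': array([-0.3,  0.9, -0.5]), 'moment': array([-0.,  0.,  0.]), 'finger_force': 0.0, 'grip_width': 85.20113233558502}
```

```bash
python3 -c "
import cv2
a=cv2.imread('pics/scene0.png')[190:400,180:480];cv2.imwrite('pics/c1.png',cv2.resize(a,None,fx=2.6,fy=2.6,interpolation=2))
a=cv2.imread('pics/wrist0.png')[0:480,180:640];cv2.imwrite('pics/c2.png',cv2.resize(a,None,fx=1.25,fy=1.25,interpolation=2))"
```

```text
(no output)
```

View pics/c1.png

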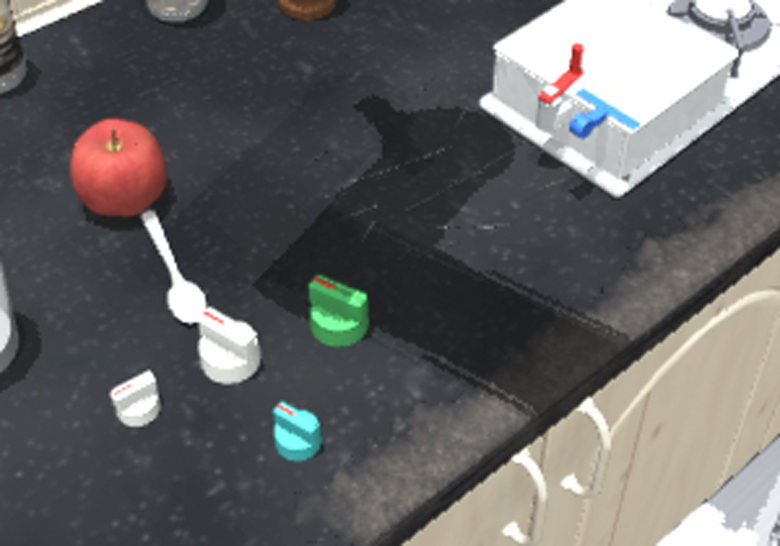

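View pics/c2.png

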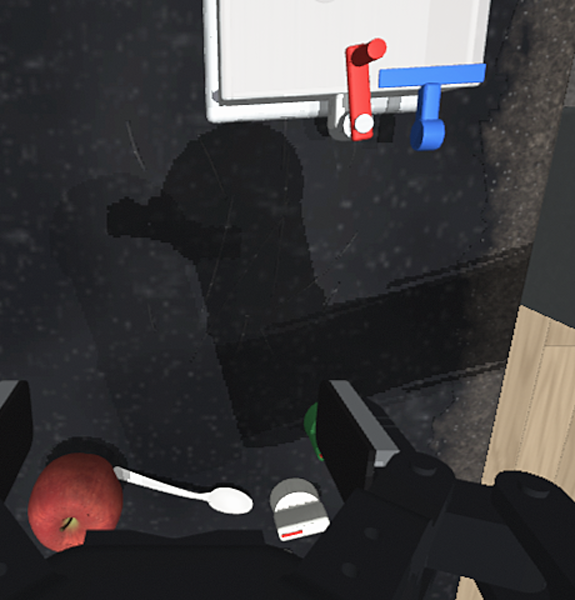

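```bash
cat >> h.py <<'E'
S=np.array([[-5,90],[-45,98],[-45,-72],[0,0]]);M=np.array([[440.2,-89.5],[398.8,-82.7],[406.7,-250],[451.8,-180.9]])
from scipy.optimize import least_squares
def rot(t): return np.array([[np.cos(t),-np.sin(t)],[np.sin(t),np.cos(t)]])
w=np.array([[1.5],[1.5],[.6],[1]])
sol=least_squares(lambda p:((S@rot(p[2]).T+p[:2]-M)*w).ravel(),[450,-180,0])
O,th=sol.x[:2],sol.x[2]
def sw(x,y,z): return np.append(rot(th)@[x,y]+O,z)   # stove->world
def ws(p): return np.append(rot(th).T@(np.array(p)[:2]-O),p[2])
down=R.from_quat([2**-.5,-2**-.5,0,0])
def ori(yaw,beta=np.pi/2): # tilt in stove yz-plane then yaw
    return (R.from_euler('z',yaw)*R.from_euler('x',-(np.pi/2-beta))*down).as_quat()
H=170.2
def tabpose(phi,beta,back=0):
    a=phi+.047; t=np.array([-72+H*np.cos(a),64+H*np.sin(a)])
    d=np.array([-np.cos(beta),-np.sin(beta)]); n=np.array([-np.sin(beta),np.cos(beta)])
    p=t-(20+back)*n+d*(8-14)
    return sw(-45,*p),ori(th,beta)
E
python3 - <<'E'
from h import *
np.set_printoptions(precision=2,suppress=True)
print(O,th,sol.fun, 'pin',ws([446.3,-122.5,90]))
print('latch',np.arctan2(*(lambda v:(v[0],-v[1]))(ws([446.3,-122.5,90])[:2]-[-5,90])))
for phi,b in [(-.3,.7),(0,.7),(.5,.7),(1,1.),(1.5,1.5),(1.8,1.57)]:
    p,q=tabpose(phi,b); print(phi,p,ctrl.inverse_kinematics(p,q))
for a in (.1,.8,1.7):
    p=sw(-5+35*np.sin(a),90-35*np.cos(a),95);print(p,ctrl.inverse_kinematics(p,ori(th)))
E
```

```text
[ 449.61 -178.9 ] 0.05099152911856385 [-0.25  0.34  1.32 -0.93  0.98 -1.86 -2.19  2.  ] pin [-0.43 56.5  90.  ]
latch 0.13543826196224296
-0.3 [399.05 -71.08   9.97] [ 0.72  0.48 -0.92  0.81 -0.98 -1.41]
0 [398.79 -65.86  60.56] [ 0.75  0.38 -0.86  0.71 -1.1  -1.29]
0.5 [400.04 -90.47 141.09] [ 0.71  0.22 -0.8   0.69 -1.26 -1.12]
1 [ 402.98 -148.04  205.62] [ 0.44  0.   -0.63  0.56 -1.23 -0.66]
1.5 [ 407.1  -228.71  238.72] [-0.12  0.07 -0.17  0.07 -1.33  0.15]
1.8 [ 409.69 -279.48  233.73] [-0.28  0.15 -0.05  0.   -1.37  0.33]
[ 445.3  -123.87   95.  ] [ 0.07  0.19 -0.38  0.   -1.   -0.02]
[ 466.35 -112.35   95.  ] [ 0.09  0.22 -0.34  0.   -1.01 -0.04]
[474.47 -83.    95.  ] [ 0.15  0.23 -0.33  0.   -1.01 -0.1 ]
```

```bash
python3 - <<'E'
from h import *
P=lambda a,z:sw(-5+35*np.sin(a),90-35*np.cos(a),z)
ctrl.move_to(P(.13,150),ori(th)); 
hit=ctrl.servo_line(P(.13,96),rate=120,contact_N=8); print('hit',hit,ctrl.get_obs()['eef_pos'])
ctrl.close_gripper(20); o=ctrl.get_obs(); print(o['grip_width'],o['contact_force'],o['time'])
for a in np.arange(.35,1.8,.2): ctrl.servo_line(P(a,96),rate=70)
o=ctrl.get_obs(); print(o['grip_width'],o['contact_force'],o['eef_pos'],o['time'])
ctrl.open_gripper(); ctrl.servo_line(P(1.75,160),rate=150)
c=cam('wrist','l1.png')
for t in ['latch_pin','latch_pivot','cover_tab']:
    for d in ctrl.pinpoint('wrist',t)[:2]: print(t,round(d['confidence'],2),W(c,d['centre']),ws(W(c,d['centre'])))
c=cam('scene','l2.png')
for t in ['latch_pin','latch_pivot','cover_tab']:
    for d in ctrl.pinpoint('scene',t)[:2]: print(t,round(d['confidence'],2),W(c,d['centre']),ws(W(c,d['centre'])))
print(ctrl.get_obs()['time'])
E
```

```text
hit False [ 447.26638557 -123.47138047   96.64590262]
9.039941001187993 [ 0.07167359 -0.33513866  1.94551258] 4.0
8.770651399138522 [ 4.66297004 -0.87840653 -2.55449354] [476.13398582 -80.87356148  96.41891393] 6.0083
latch_pin 0.79 [474.97411779 -88.49039819  90.64627315] [29.9360287  88.99947922 90.64627315]
latch_pivot 0.77 [436.67616636 -87.48235508  88.29877118] [-8.26076418 91.95823702 88.29877118]
cover_tab 0.8 [399.71117193 -81.11434462  69.99965563] [-44.85313812 100.20205529  69.99965563]
latch_pin 0.48 [478.35289704 -83.96168059  91.32692994] [33.54124244 93.35009599 91.32692994]
latch_pivot 0.93 [437.59363034 -89.97304809  88.90089637] [-7.47144192 89.42401875 88.90089637]
cover_tab 0.64 [403.99673212 -83.54074004  71.67028863] [-40.69682025  97.56038108  71.67028863]
7.7083
```

```bash
python3 - <<'E'
from h import *
np.set_printoptions(precision=2,suppress=True)
ctrl.close_gripper(20)
ctrl.servo_line(sw(33,64,150)); ctrl.servo_line(sw(33,64,97),rate=150,contact_N=8)
print(ctrl.servo_line(sw(33,86,97),rate=40,contact_N=6),ws(ctrl.get_obs()['eef_pos']))
ctrl.servo_line(sw(33,80,97)); ctrl.servo_line(sw(33,80,190))
p,q=tabpose(-.1,.7,40); p[2]+=0
up,_=tabpose(-.1,.7,0); up=sw(-45,190,140)
ctrl.move_to(up,q)
p,q=tabpose(-.02,.7,12); pp=sw(-45,140,p[2]);ctrl.servo_line(pp,q,rate=150); 
print(ctrl.servo_line(p,q,rate=100,contact_N=10),ws(ctrl.get_obs()['eef_pos']),ws(p))
for phi in np.arange(.1,1.81,.17):
    p,q=tabpose(phi,np.clip(phi,.7,np.pi/2)); ctrl.servo_line(p,q,rate=110)
    print(round(phi,2),ctrl.get_obs()['contact_force'])
print(ctrl.get_obs()['time'])
c=cam('scene','k1.png')
for t in ['latch_pin','cover_tab']:
    for d in ctrl.pinpoint('scene',t)[:2]: print(t,round(d['confidence'],2),ws(W(c,d['centre'])))
E
```

```text
False [32.81 86.27 96.85]
False [-44.88 123.41  48.35] [-45.   123.34  47.99]
0.1 [ 0.28 -0.08 -0.87]
0.27 [ 0.34 -0.12 -0.84]
0.44 [-0.13  0.   -0.03]
0.61 [ 0.04  0.68 -0.05]
0.78 [-0.06  0.12 -0.87]
0.95 [ 0.25 -0.22 -0.04]
1.12 [-0.52  0.64 -0.58]
1.29 [-0.06 -0.72 -0.28]
1.46 [-0.26  0.75 -0.33]
1.63 [-0.53  0.56  0.75]
1.8 [-0.07 -0.45  0.01]
17.9
latch_pin 0.49 [ 32.84 105.63  89.71]
cover_tab 0.63 [ -45.38 -118.38  226.37]
```

View pics/k1.png

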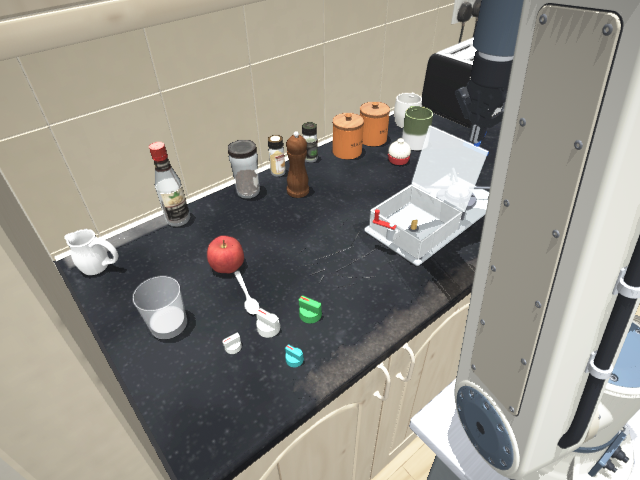

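```bash
cat >> h.py <<'E'
def crop(c,p,h,name,s=8):
    u,v=px(c,p).astype(int); u0,v0=max(u-h,0),max(v-h,0); a=c['frame'][v0:v+h,u0:u+h]
    cv2.imwrite('pics/'+name,cv2.cvtColor(cv2.resize(a,None,fx=s,fy=s,interpolation=2),cv2.COLOR_RGB2BGR)); print('crop origin',u0,v0)
E
python3 - <<'E'
from h import *
np.set_printoptions(precision=2,suppress=True)
ctrl.servo_line(sw(-45,-50,250),rate=200)
ctrl.move_to(sw(0,60,170),ori(th))
c=cam('wrist','s1.png'); print(px(c,sw(0,0,38)))
for t in ['spindle_tip','stove','latch_pin','cover_hinge']:
    for d in ctrl.pinpoint('wrist',t)[:2]: print(t,round(d['confidence'],2),W(c,d['centre']),ws(W(c,d['centre'])))
crop(c,sw(0,0,38),60,'s1c.png',5)
c=cam('scene')
for t in ['spindle_tip','stove']:
    for d in ctrl.pinpoint('scene',t)[:2]: print(t,round(d['confidence'],2),W(c,d['centre']),ws(W(c,d['centre'])))
ctrl.open_gripper()
p=np.array([438,170,200.]); ctrl.move_to(p,ori(0))
c=cam('wrist','kn.png'); print(px(c,[439,233,40]))
for t in ['knob','knob_bore','knob_mark']:
    for d in ctrl.pinpoint('wrist',t): print(t,round(d['confidence'],2),W(c,d['centre']))
crop(c,[439,233,40],60,'knc.png',5)
print(ctrl.get_obs()['time'])
E
```

```text
[317.27 141.78]
stove 0.7 [ 447.75 -175.64   -1.73] [-1.7   3.35 -1.73]
latch_pin 0.63 [472.79 -74.47  89.51] [ 28.47 103.11  89.51]
cover_hinge 0.78 [ 409.19 -247.95   60.96] [-43.89 -66.9   60.96]
crop origin 257 81
spindle_tip 0.54 [ 453.42 -176.26   37.08] [ 3.94  2.45 37.08]
stove 0.93 [ 452.36 -179.57   -5.01] [ 2.71 -0.8  -5.01]
[316.68 296.42]
knob 0.95 [355.49 237.97  -3.98]
knob 0.87 [446.47 302.86  -1.53]
knob 0.83 [440.89 232.3   -1.14]
knob 0.62 [415.09 153.44   3.6 ]
knob_bore 0.97 [415.58 152.41  14.88]
knob_bore 0.9 [446.67 305.27   9.45]
knob_bore 0.76 [350.89 238.8   10.48]
knob_bore 0.65 [439.68 230.8   18.57]
knob_mark 0.95 [432.18 156.43  37.34]
knob_mark 0.94 [458.78 238.92  38.2 ]
knob_mark 0.8 [448.89 321.79  25.24]
knob_mark 0.63 [367.28 238.14  27.02]
crop origin 256 236
21.5833
```

View pics/s1c.png

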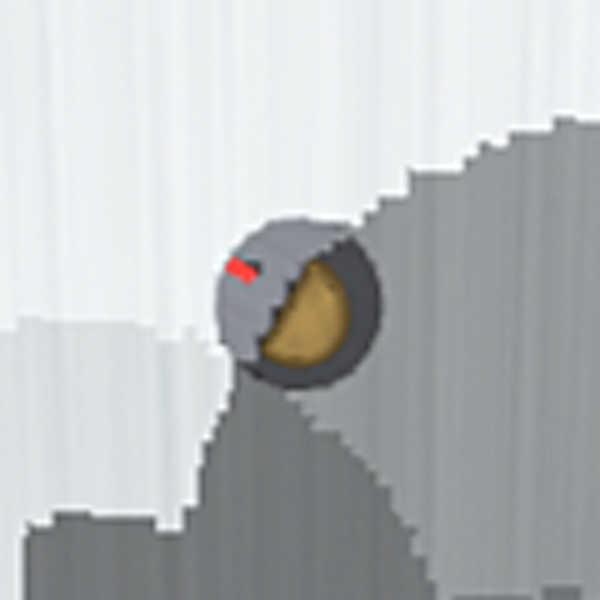

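View pics/knc.png

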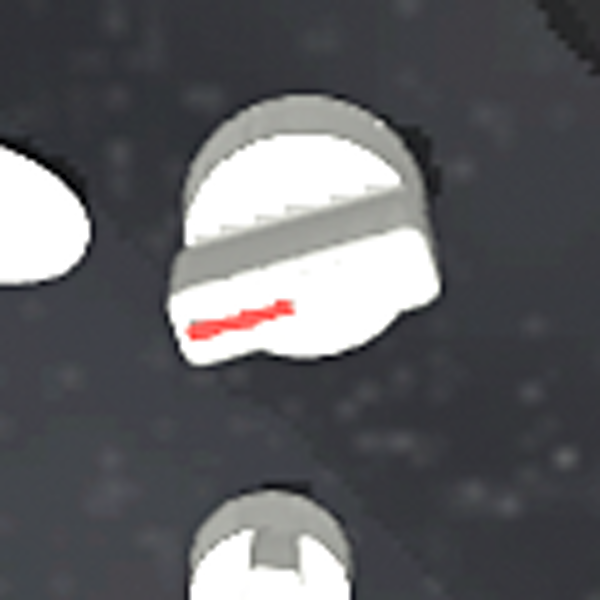

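```bash
cat >> h.py <<'E'
def eefT(pos,q):
    T=np.eye(4);T[:3,:3]=R.from_quat(q).as_matrix();T[:3,3]=pos;return T
E
python3 - <<'E'
from h import *
np.set_printoptions(precision=3,suppress=True)
c=cam('wrist'); o=ctrl.get_obs()
X=np.linalg.inv(eefT(o['eef_pos'],o['eef_rot']))@np.array(c['extrinsics']); np.save('X.npy',X); print(X)
cs=dict(c); cs['extrinsics']=eefT(sw(0,60,170),ori(th))@X
print('check',px(cs,sw(0,0,38)))
im=cv2.imread('pics/s1.png'); sub=im[100:190,290:345].astype(int)
hsv=cv2.cvtColor(im,cv2.COLOR_BGR2HSV)[81:201,257:377]
br=((hsv[...,0]>12)&(hsv[...,0]<32)&(hsv[...,1]>80)).astype(np.uint8)
rd=(((hsv[...,0]<8)|(hsv[...,0]>172))&(hsv[...,1]>120)).astype(np.uint8)
dk=((cv2.cvtColor(im,cv2.COLOR_BGR2GRAY)[81:201,257:377]<140)).astype(np.uint8)
ys,xs=np.nonzero(br); print('brass',len(xs),xs.mean()+257,ys.mean()+81, xs.min()+257,xs.max()+257,ys.min()+81,ys.max()+81)
pts=np.array([ray(cs,x+257,y+81,38)[:2] for x,y in zip(xs,ys)]); 
# model fit: D shape overlap, params cx,cy,yaw at z=38
gx,gy=np.meshgrid(np.arange(35,90,.5),np.arange(35,90,.5))
G=np.array([ray(cs,x+257,y+81,38)[:2] for x,y in zip(gx.ravel(),gy.ravel())])
B=br[np.clip(np.round(gy.ravel()).astype(int),0,119),np.clip(np.round(gx.ravel()).astype(int),0,119)]>0
def cost(p):
    d=(G-p[:2])@rot(p[2]); ins=(np.hypot(*d.T)<7)&(d[:,0]<2); return np.mean(ins!=B)
from scipy.optimize import differential_evolution as DE
m=pts.mean(0); r=DE(cost,[(m[0]-8,m[0]+8),(m[1]-8,m[1]+8),(-1.2,.2)],seed=1,maxiter=60,popsize=12); print('spindle',r.x,r.fun,B.mean(),ws([*r.x[:2],38]))
ys,xs=np.nonzero(rd); q=np.array([ray(cs,x+257,y+81,22)[:2] for x,y in zip(xs,ys)]).mean(0); v=q-r.x[:2]; print('dash',q,np.arctan2(v[1],v[0]))
# knob
kc=c; im=cv2.imread('pics/kn.png'); hsv=cv2.cvtColor(im,cv2.COLOR_BGR2HSV)[236:316,276:356]
rd=(((hsv[...,0]<8)|(hsv[...,0]>172))&(hsv[...,1]>120)); ys,xs=np.nonzero(rd)
P=np.array([ray(kc,x+276,y+236,40)[:2] for x,y in zip(xs,ys)]); m=P.mean(0); u,s,vt=np.linalg.svd(P-m); a=vt[0]*np.sign(vt[0][0]); pr=(P-m)@a
yaw=np.arctan2(a[1],a[0]); print('mark',len(P),m,'yaw',yaw,'len',pr.min(),pr.max(),'centre',m+a*(pr.max()-20))
print(ctrl.get_obs()['time'])
E
```

```text
[[  -0.001   -0.957   -0.291   74.423]
 [   1.      -0.001   -0.001    1.154]
 [   0.001   -0.291    0.957 -127.647]
 [   0.       0.       0.       1.   ]]
check [317.454 141.579]
brass 253 318.6126482213439 144.56126482213438 309 326 133 154
spindle [ 450.517 -177.941   -0.485] 0.005785123966942148 0.08421487603305786 [ 0.951  0.912 38.   ]
dash [ 458.363 -182.215] -0.49875120118386873
mark 59 [449.968 235.669] yaw 0.29659009374491047 len -8.5704149102051 8.346534430553284 centre [438.823 232.263]
21.6333
```

```bash
python3 - <<'E'
from h import *
np.set_printoptions(precision=3,suppress=True)
k=np.array([439.1,232.1]); t=.275-np.pi/2
ctrl.move_to([*k,110],ori(t)); print(ctrl.servo_line([*k,37],rate=100,contact_N=6),ctrl.get_obs()['eef_pos'])
ctrl.close_gripper(50); o=ctrl.get_obs(); print(o['grip_width'],o['finger_force'],o['contact_force'])
ctrl.servo_line([*k,140],rate=150)
o=ctrl.get_obs(); print(o['grip_width'],o['finger_force'],o['contact_force'])
# go above spindle
t2=-.49-np.pi/2; s=np.array([450.5,-177.9])
ctrl.move_to([*s,150],ori(t2)); o=ctrl.get_obs(); print(o['eef_pos'],o['joints'])
c=cam('wrist','h1.png'); crop(c,o['eef_pos'],70,'h1c.png',5)
T=eefT(o['eef_pos'],o['eef_rot'])
for th_ in ['knob','knob_bore','knob_mark']:
    for d in ctrl.pinpoint('wrist',th_)[:1]: w=W(c,d['centre']);print(th_,round(d['confidence'],2),w,(np.linalg.inv(T)@np.append(w,1))[:3])
c=cam('scene','h2.png'); crop(c,o['eef_pos']-[0,0,20],60,'h2c.png',5)
for th_ in ['knob_bore','knob_mark','spindle_tip']:
    for d in ctrl.pinpoint('scene',th_)[:5]: w=W(c,d['centre']);print(th_,round(d['confidence'],2),w)
print(ctrl.get_obs()['time'])
E
```

```text
False [439.539 232.412  37.592]
12.733910198905322 49.978031516075134 [ 0.495 -0.862  2.351]
12.606583939389655 49.71499979496002 [-0.206 -0.64  -0.509]
[ 450.778 -177.258  149.835] [-0.05   0.179 -0.238 -0.    -1.153 -2.009]
crop origin 250 260
knob 0.88 [ 453.218 -174.348  109.361] [-0.797  3.712 40.474]
knob_bore 0.56 [ 450.859 -181.829  129.344] [-2.222 -3.999 20.491]
knob_mark 0.89 [ 465.082 -189.085  152.085] [-18.182  -3.725  -2.254]
crop origin 360 126
knob_bore 0.92 [411.236 150.713  16.479]
knob_bore 0.8 [448.67  309.891  10.978]
knob_bore 0.7 [356.517 234.726  13.924]
knob_bore 0.63 [ 451.036 -174.828  127.63 ]
knob_mark 0.93 [436.715 160.27   40.318]
knob_mark 0.87 [373.097 238.768  29.088]
knob_mark 0.75 [ 469.048 -189.956  153.956]
knob_mark 0.5 [448.725 321.383  26.698]
spindle_tip 0.62 [ 449.938 -173.562   39.092]
spindle_tip 0.48 [475.121 -69.919  89.813]
27.175
```

View pics/h1c.png

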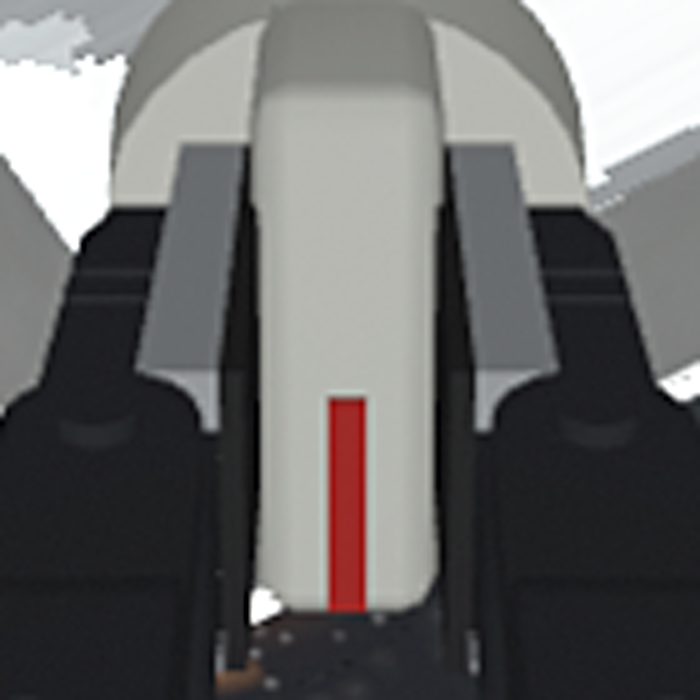

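View pics/h2c.png

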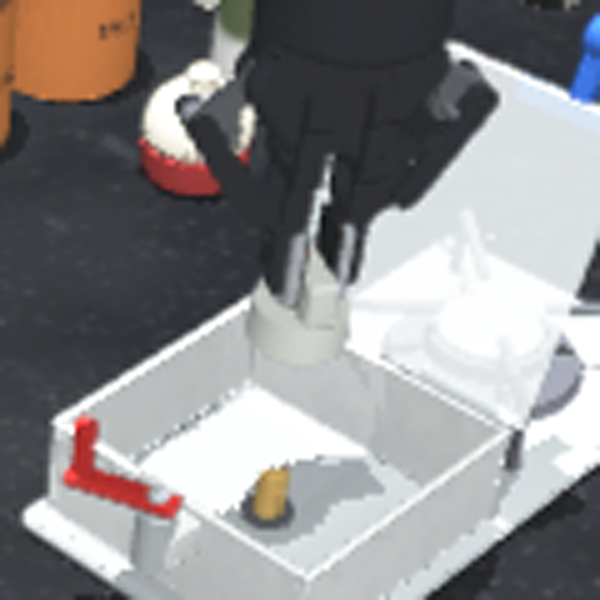

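```bash
python3 - <<'E'
from h import *
np.set_printoptions(precision=2,suppress=True)
X=np.load('X.npy'); f=240/np.tan(np.radians(63.363584531852155)/2); cx,cy=320,240
c=cam('wrist'); cx,cy=c['cx'],c['cy']; c['extrinsics']=X
print(cx,cy)
o=250,260
for n,u,v,z in [('mark end',346,608,-2.4),('mark start',346,398,-2.4),('bar far',346,85,-2.4),('skirt L',112,180,19.6),('skirt R',583,180,19.6),('skirt top far L',200,60,19.6),('skirt top far R',497,60,19.6),('barL',262,350,-2.4),('barR',438,350,-2.4)]:
    print(n,ray(c,o[0]+u/5,o[1]+v/5,z))
o=ctrl.get_obs(); print(o['eef_pos'],R.from_quat(o['eef_rot']).as_matrix()[:,2])
E
```

```text
318.93500529466354 236.7919204433146
mark end [-21.2    1.07  -2.4 ]
mark start [-3.07  1.08 -2.4 ]
bar far [21.67  1.11 -2.4 ]
skirt L [  3.9  -18.34  19.6 ]
skirt R [ 3.88 20.76 19.6 ]
skirt top far L [ 14.61 -10.79  19.6 ]
skirt top far R [14.59 13.39 19.6 ]
barL [ 0.9  -5.01 -2.4 ]
barR [ 0.89  7.77 -2.4 ]
[ 450.55 -177.68  149.98] [-0.  0. -1.]
```

```bash
cat > ins.py <<'E'
from h import *
np.set_printoptions(precision=2,suppress=True)
s=np.array([451.3,-177.5]); q=ori(-.49-np.pi/2)
ctrl.servo_line([*s,84],q,rate=120)
print(ctrl.servo_line([*s,62],rate=25,contact_N=3)); o=ctrl.get_obs(); print(o['eef_pos'],o['contact_force'],o['moment'],o['grip_width'],o['time'])
E
python3 ins.py
```

```text
False
[ 451.02 -177.44   61.9 ] [-0.86 -0.07 -2.31] [0.19 0.43 0.01] 12.69386339386952 28.9583
```

```bash
python3 - <<'E'
from h import *
np.set_printoptions(precision=2,suppress=True)
p=ctrl.get_obs()['eef_pos']; s=np.array([451.3,-177.5])
for z in (60,59,58,57,56,55,54,53,52):
    ctrl.servo_line([*s,z],rate=20); ctrl.hold(.1); o=ctrl.get_obs(); print(z,o['eef_pos'],o['contact_force'],o['grip_width'])
    if abs(o['contact_force'][2])>14: break
c=cam('wrist','f1.png'); crop(c,o['eef_pos'],70,'f1c.png',4)
c=cam('scene','f2.png'); crop(c,o['eef_pos'],60,'f2c.png',5)
for t in ['knob','knob_bore','knob_mark','cover_tab','latch_pin']:
    for d in ctrl.pinpoint('scene',t)[:5]: w=ws(W(c,d['centre'])); print(t,round(d['confidence'],2),w)
print(ctrl.get_obs()['time'])
E
python3 -c "
import cv2,numpy as np
a=cv2.imread('pics/f1c.png');b=cv2.imread('pics/f2c.png')
a=cv2.resize(a,(400,400));b=cv2.resize(b,(400,400));cv2.imwrite('pics/f.png',np.hstack([a,b]))"
```

```text
60 [ 451.04 -177.44   59.82] [-0.86  0.87 -1.03] 12.900429099314538
59 [ 451.12 -177.49   59.16] [-3.5   1.59  2.37] 13.100009025459034
58 [ 451.16 -177.46   58.03] [-4.05  2.07  3.6 ] 12.545133120314649
57 [ 451.2  -177.51   57.02] [-4.22  1.64  4.43] 13.259196653487074
56 [ 451.21 -177.51   56.08] [-5.5   2.35  5.62] 12.900565847765593
55 [ 451.19 -177.52   55.15] [-4.72  2.67  6.49] 12.856304522980386
54 [ 451.22 -177.51   54.26] [-5.79  3.05  6.36] 12.780291141674995
53 [ 451.2  -177.5    53.36] [-4.88  2.03  7.23] 12.9048230941032
52 [ 451.29 -177.56   52.94] [-6.95  3.54 12.99] 12.719174876049598
crop origin 250 260
crop origin 355 154
knob 0.91 [-19.79 330.84   3.03]
knob 0.73 [ 23.46 486.71  -2.25]
knob 0.61 [ 0.82  3.09 11.47]
knob 0.51 [-73.76 418.93   0.38]
knob_bore 0.89 [-19.5  333.22  15.74]
knob_bore 0.79 [ 2.71  3.8  29.93]
knob_bore 0.6 [ 17.95 488.13  11.31]
knob_bore 0.59 [-74.57 417.62  10.43]
knob_mark 0.88 [-56.13 420.6   28.  ]
knob_mark 0.72 [ 21.16 503.76  26.41]
knob_mark 0.65 [  1.08 341.17  41.64]
knob_mark 0.49 [19.05 -9.1  54.18]
32.4583
```

View pics/f.png

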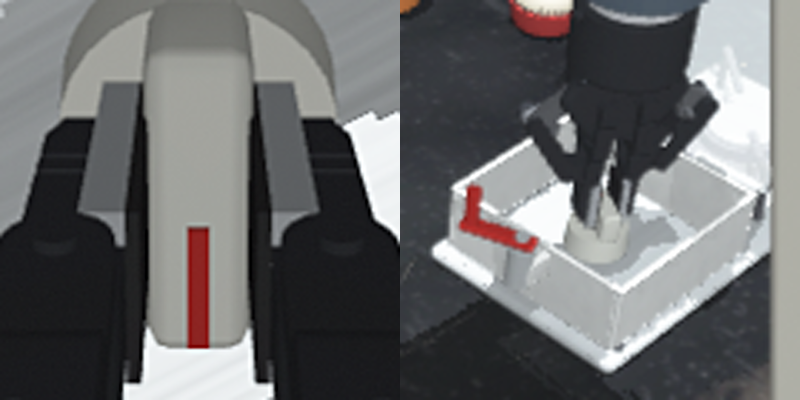

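```bash
python3 - <<'E'
from h import *
ctrl.hold(.3); o=ctrl.get_obs(); print(o['contact_force'],o['finger_force'],o['eef_pos']); print(ctrl.finish_job())
E
```

```text
[-7.04834115  4.14303164 12.8543815 ] 51.54165029525757 [ 451.30301458 -177.56325858   52.95272316]
the job is handed in; nothing more can be done
None
```

I handed the job in at about 33 s on the robot's clock, still gripping the knob with the spindle pressed to its stop (about 13 N). The latch was swung to near its 1.9 rad stop and the cover opened to about 1.8 rad. The hand-in gave no pass or fail result, and I did not see the cover again after opening it.

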